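# Level the resin casting board on its screw foot

## Robot

A 6-joint arm with a two-finger parallel gripper is mounted at the origin on a cart in front of the work surface, level with it; the furniture and walls round the work are solid. World frame = base frame: x ahead of the robot, y to its left, z up, the work surface at z = 0. Lengths are in mm, angles in rad, forces in N, time in s.
With the tool pointing down it reaches from about 350 to 975 mm from the base axis. Payload 7.1 kg.
Tool frame: the origin (TCP) lies between the finger pads; the fingertips stand 17 mm ahead of it and the grasp point (between the pads) lies 2 mm behind it; z points along the fingers, y is the line along which they close (so a half turn about z gives the same grasp; the last joint's range is limited). The gripper opens to 88 mm and grips with 3 to 60 N. Pads are 20 mm wide; open, the fingers measure 115 mm over their backs; the gripper's body (75 mm by 178 mm) begins 61 mm behind the grasp point.
Start: joints at [-1.307, 0.423, 1.63, -0, 1.089, -0.019], TCP at [174.422, -600.152, 239.675] pointing down, gripper open.
Joint ranges: [-3, 3], [-0.9, 2.11], [0.09, 2.58], [-1.31, 4.45], [0.11, 2.69], [-2.54, 2.54]. Speed limits (rad/s): [2.39, 2.39, 3.01, 3.14, 3.14, 3.14].

## Interface

Orientations are given as a rotation vector (axis times angle).
In Python, from workcell import ctrl gives the robot as it stands.
- The arm moves only by the shell command python3 jog.py 'ROWS' [OPENING]. ROWS is a JSON list of rows, 1 to 5 of them, each of 6 numbers: dx, dy, dz in mm, then a rotation vector rx, ry, rz in rad; each row shifts and turns the commanded pose from where the row before left it, along the tool's axes as they then stand; what a row does not reach is not made up. A row lasts 1/12 s, in which the tool goes at most 41.7 mm and 0.125 rad, less where a joint would pass 70% of its speed; a pose out of reach is approached as far as the arm can. OPENING is the finger opening in mm, set as the command begins (- or left out keeps the last). The fingers move at their own pace and stop on an object; the grip force is fixed at half the most. Time passes only in rows, so rows that do not move let the fingers close. It prints the time, the measured TCP pose, the force, the opening and the grip force at its end.
- ctrl.get_obs(): the state, without advancing time (a new reading comes with each control period).
- ctrl.get_image(name): name is "scene" or "top"; returns a dict with "img" (480x640x3 uint8, red, green, blue), "fx", "fy", "cx", "cy" (pixels), "k1" (the pictures are not rectified: a ray, as slopes to the right and down, at radius r is drawn at 1 + k1 r^2 times it, then the intrinsics apply), "R" (3x3) and "t" (3): a world point X has camera coordinates R X + t. Camera axes: x right, y down, z forward; pixel columns grow to the right and rows downward; lengths in mm; the calibration is good to about 2 mm. A picture is of the moment at which its call begins. There is no depth.
- ctrl.close_job(): hands the job in; it is judged then, once.
The state is a dict: "t": time; "qpos": joint angles; "qvel": joint speeds; "joint_torque": joint torques, N m; "ee_pos": TCP position; "orientation": TCP orientation; "ft_force": force on the tool from outside, world axes, zero at the start; "moment": the same for the moment, N m; "width": finger opening in mm; "grasp_force": force on a finger pad.
Only numpy, scipy, OpenCV 4.12 (cv2) and the standard library are available. Lean on these libraries where they do the work, as an engineer would, in place of code of your own. Each camera call takes 0.05 s, during which the arm holds its last target. There are 200 camera calls.

## Task

Get the resin casting board ready for the pour: lay the spirit level flat on the bare white strip beside the mould, front to back, and turn the knob of the levelling foot until the board no longer rocks, so that the bubble stays between its two lines when the level's near end is pressed down and the board bears on that foot. Finish while still holding the level pressed down like that, gently, with the bubble centred. Do not shift the board along the bench, and leave the other things alone.

Things in the scene. Friction and masses are not known exactly. Their poses are not given: they have to be found in the camera images.
- casting_board: Resin casting board, 2.2 kg, loose: white laminated ply 150 (x) x 280 (y) mm, top 45 mm above the bench. Origin on the bench under its middle, x to the far side, y left, z up. On its right (y -132 to +3 mm) a wooden mould frame 30 mm high. Feet at x +/-55, y +/-120 mm: three fixed of equal height, the one at x -55, y +120 is the levelling foot. Unpressed it stands level on the three fixed feet.
- bare_strip (a point): Point on top of the board, in the middle of its bare strip where the level is to lie (board x 0, y +50, z 45 mm); axes as the board's.
- levelling_foot: Screw foot at the near left corner of the board, with a round pad; origin at its lowest point. Starts 2 to 3.5 mm short: 3 to 5 N on the level's near end rock the board onto it (8 to 15 N hold it there) over the line through the near right and far left feet, 100 mm away; 1 mm of foot is 0.57 degrees of board (0.52 along the board's x). Too long, it leans the board the other way, pressed or not.
- knob_mid (a point): Middle of the grip of the round black ribbed knob on the levelling foot's spindle: 37 mm across, 16 mm high, 85 to 90 mm above the bench, over 25 mm free below it. Clockwise from above drives the foot down and lifts the corner, 8 mm a turn; the knob sinks with the foot. It turns stiffly (0.06 N m) and stays where it is left.
- spirit_level: Spirit level, a loose plain grey aluminium block 130 mm long (x, along the vial), 24 mm wide, 25 mm high, 0.2 kg; origin at the centre of its underside, z up. Its middle 58 mm is open on top and shows the vial with two black lines; the end blocks are solid and flat on top, each 36 mm long, centred 47 mm from the middle. As the board rocks, its pressed end moves up to 2.5 mm to the near side.
- bubble (a joint): Where the white bubble stands along the vial, m from the middle, positive toward the level's +x; it runs to the higher end, 8.7 mm for each degree of tilt along the level, to at most 18.5 mm, and settles within about 1.5 s. Between the lines it is within 3.5 mm of the middle.
- turned_knob: Dark turned wooden knob, 44 mm across, 50 mm high, standing on the bench; leave alone. Origin under its middle.
- wax_tin: Flat yellow wax tin, 74 mm across, 32 mm high; leave alone. Origin under its middle.
- finial: Turned pale finial, 42 mm across, 76 mm high, standing; leave alone. Origin under its middle.
- pencil: Flat carpenter pencil 174 mm long lying on the bench; leave alone. Origin under its middle.
- wedge: Pale wooden wedge 24 x 85 x 20 mm lying on the bench; leave alone. Origin under its middle.

How it is judged:
By the outcome, as a careful person would: the job done as asked, in the order asked, and still so for the second after the job is handed in, while the arm keeps its last pose, push and grip.
It also fails if it takes over 72 s, if anything falls off the work surface, if the arm or the gripper's body presses on something with over 40 N, if the wrist force passes 120 N, or if a joint passes its speed limit or range.

## Working session

There is one attempt and no reset: what is moved stays moved. The work goes in short steps, Python scripts to look and compute and a shell command to move; the robot and the scene stay as the last step left them, time stands still between calls to the robot, and variables do not carry over. Pictures are saved under pics/ and viewed, at most 10 in all, crops included, and the job is handed in when it is done.

```bash
ls; mkdir -p pics
python3 - <<'E'
from workcell import ctrl
import cv2,numpy as np
for n in("scene","top"):
    d=ctrl.get_image(n); cv2.imwrite(f"pics/{n}0.png",d["img"][:,:,::-1]); print(n,{k:np.round(v,3).tolist() for k,v in d.items() if k!="img"})
print(ctrl.get_obs())
E
```

```text
jog.py
pics
workcell.py
scene {'fx': 537.766, 'fy': 537.766, 'cx': 312.22, 'cy': 243.193, 'k1': -0.015, 'R': [[-0.652, -0.758, -0.002], [-0.554, 0.478, -0.681], [0.517, -0.443, -0.732]], 't': [296.735, 365.645, 1265.88]}
top {'fx': 564.246, 'fy': 564.246, 'cx': 319.833, 'cy': 237.728, 'k1': 0.045, 'R': [[0.019, -0.999, 0.026], [-0.988, -0.023, -0.15], [0.151, -0.023, -0.988]], 't': [-50.9, 516.979, 1274.488]}
{'t': 0.1, 'qpos': array([-1.30701226e+00,  4.23756917e-01,  1.63059042e+00,  2.22128256e-05,
        1.08860406e+00, -1.89833250e-02]), 'qvel': array([-0.00065184, -0.0015237 , -0.00184404,  0.00053047,  0.00098641,
       -0.00031939]), 'joint_torque': array([-2.39503061e-04, -5.45613027e+01, -2.74324894e+01,  6.45554136e-02,
        1.87730638e-02, -2.36096770e-05]), 'ee_pos': array([ 174.30155893, -599.71388033,  238.99319862]), 'orientation': array([-3.10891049e+00, -4.42485280e-01,  2.29819251e-04]), 'ft_force': array([ 1.30699397,  0.35782372, -1.09168045]), 'moment': array([0.03334008, 0.02392863, 0.02493512]), 'grasp_force': 0.0, 'width': 87.82937634992452}
```
View pics/scene0.png

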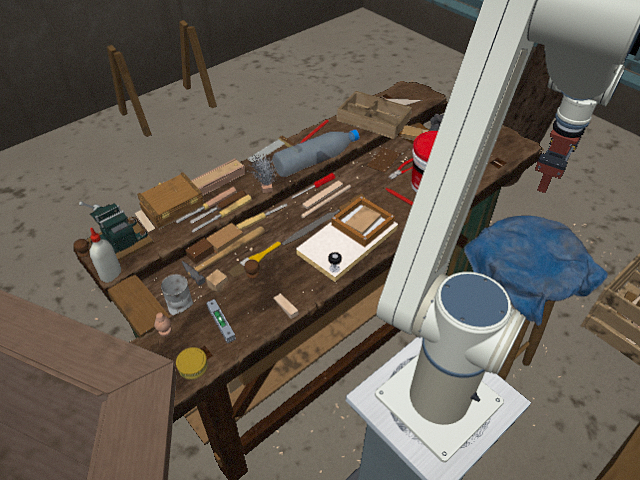

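View pics/top0.png

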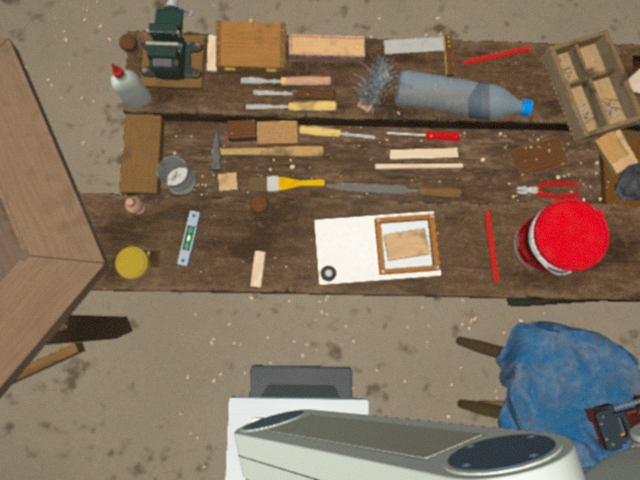

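The top view shows the level at about (188,238), tilted slightly and running roughly along world x. The board has corners at about (315,218), (438,212), (441,276) and (319,284), with the knob at (328,273). In the scene view the level is at (220,320) and the knob at (335,258).

Create h.py:
```python
from workcell import ctrl
import cv2,numpy as np
def grab(n,save=None):
    d=ctrl.get_image(n)
    if save: cv2.imwrite(f"pics/{save}.png",d["img"][:,:,::-1])
    return d
def ray(d,u,v):
    K=np.array([[d["fx"],0,d["cx"]],[0,d["fy"],d["cy"]],[0,0,1.]])
    p=cv2.undistortPoints(np.array([[[u,v]]],float),K,np.array([d["k1"],0,0,0,0.])).ravel()
    R=np.array(d["R"]);t=np.array(d["t"])
    r=R.T@np.array([p[0],p[1],1]);return -R.T@t,r/np.linalg.norm(r)
def plane(d,uv,z):
    c,r=ray(d,*uv);return c+r*(z-c[2])/r[2]
def tri(d1,uv1,d2,uv2):
    c1,r1=ray(d1,*uv1);c2,r2=ray(d2,*uv2)
    s=np.linalg.lstsq(np.c_[r1,-r2],c2-c1,rcond=None)[0]
    a=c1+s[0]*r1;b=c2+s[1]*r2;return (a+b)/2,np.linalg.norm(a-b)
def proj(d,X):
    K=np.array([[d["fx"],0,d["cx"]],[0,d["fy"],d["cy"]],[0,0,1.]])
    return cv2.projectPoints(np.array([X],float),cv2.Rodrigues(np.array(d["R"]))[0],np.array(d["t"],float),K,np.array([d["k1"],0,0,0,0.]))[0].ravel()
def blob(d,m,box):
    x0,y0,x1,y1=box;k=np.zeros(m.shape,np.uint8);k[y0:y1,x0:x1]=m[y0:y1,x0:x1]
    cs,_=cv2.findContours(k,cv2.RETR_EXTERNAL,cv2.CHAIN_APPROX_NONE)
    return max(cs,key=cv2.contourArea)
```

Run:
```python
from h import *
T=grab("top");S=grab("scene")
out=[]
for n,d,bl,bb,bk in(("top",T,(165,200,212,275),(305,205,372,292),(315,260,345,286)),("scene",S,(195,290,245,350),(290,215,400,285),(322,246,346,275))):
    im=d["img"];hsv=cv2.cvtColor(im,cv2.COLOR_RGB2HSV)
    g=((hsv[...,1]<60)&(hsv[...,2]>110)).astype(np.uint8)
    L=cv2.morphologyEx(g,cv2.MORPH_CLOSE,np.ones((9,9)))
    c=blob(d,L,bl);print(n,"level",cv2.minAreaRect(c),np.round(cv2.boxPoints(cv2.minAreaRect(c))).tolist())
    w=((hsv[...,1]<50)&(hsv[...,2]>190)).astype(np.uint8)
    c=blob(d,w,bb);print("board",cv2.boxPoints(cv2.minAreaRect(c)).round(1).tolist(),cv2.approxPolyDP(c,3,True).reshape(-1,2).tolist())
    k=(hsv[...,2]<60).astype(np.uint8);c=blob(d,k,bk);print("knob",cv2.fitEllipse(c),cv2.boundingRect(c))
a=cv2.resize(T["img"][190:300,160:340],None,fx=4,fy=4,interpolation=2)
cv2.imwrite("pics/topz.png",a[:,:,::-1])
b=cv2.resize(S["img"][200:350,190:400],None,fx=3.8,fy=3.8,interpolation=2)
cv2.imwrite("pics/scz.png",b[:,:,::-1])
```

```text
top level ((188.05882263183594, 237.7647247314453), (11.64171028137207, 56.753334045410156), 14.03624439239502) [[176.0, 264.0], [189.0, 209.0], [201.0, 212.0], [187.0, 267.0]]
board [[314.1000061035156, 219.5], [371.0, 215.3000030517578], [375.70001220703125, 280.20001220703125], [318.79998779296875, 284.3999938964844]] [[371, 216], [315, 220], [319, 283], [371, 280]]Traceback (most recent call last):
  File "<stdin>", line 11, in <module>
  File "h.py", line 24, in blob
    return max(cs,key=cv2.contourArea)
ValueError: max() iterable argument is empty
```

Run:
```python
from h import *
T=grab("top");S=grab("scene")
for n,d,bl,bb,bk in(("top",T,(165,200,212,275),(305,205,372,292),(320,264,338,282)),("scene",S,(195,290,245,350),(290,215,400,285),(322,248,346,270))):
    im=d["img"];hsv=cv2.cvtColor(im,cv2.COLOR_RGB2HSV)
    g=((hsv[...,1]<60)&(hsv[...,2]>110)).astype(np.uint8)
    L=cv2.morphologyEx(g,cv2.MORPH_CLOSE,np.ones((9,9)))
    c=blob(d,L,bl);print(n,"level",cv2.minAreaRect(c),np.round(cv2.boxPoints(cv2.minAreaRect(c))).tolist())
    w=((hsv[...,1]<50)&(hsv[...,2]>190)).astype(np.uint8)
    c=blob(d,w,bb);print("board",cv2.boxPoints(cv2.minAreaRect(c)).round(1).tolist(),cv2.approxPolyDP(c,3,True).reshape(-1,2).tolist())
    k=(hsv[...,2]<110).astype(np.uint8);
    print(hsv[bk[1]:bk[3]:3,bk[0]:bk[2]:2,2])
    c=blob(d,k,bk);print("knob",cv2.fitEllipse(c),cv2.boundingRect(c))
a=cv2.resize(T["img"][190:300,160:340],None,fx=4,fy=4,interpolation=2)
cv2.imwrite("pics/topz.png",a[:,:,::-1])
b=cv2.resize(S["img"][200:350,190:400],None,fx=3.8,fy=3.8,interpolation=2)
cv2.imwrite("pics/scz.png",b[:,:,::-1])
```

```text
top level ((188.02940368652344, 237.8823699951172), (11.64171028137207, 56.995872497558594), 14.03624439239502) [[175.0, 264.0], [189.0, 209.0], [201.0, 212.0], [187.0, 267.0]]
board [[314.0, 219.39999389648438], [371.0, 215.39999389648438], [375.6000061035156, 280.3999938964844], [318.70001220703125, 284.5]] [[371, 216], [315, 220], [320, 284], [371, 280]]
[[250 249 251 250 243 249 252 251 247]
 [251 220 124  82  72  78 125 231 251]
 [216  90  84 155 185 159  89  90 215]
 [182  71 112 198 211 201 132  66 181]
 [225  99  74 108 148 127  76 103 238]
 [249 213 130  78  69  79 127 240 252]]
knob ((328.02825927734375, 273.0283508300781), (12.678829193115234, 12.975420951843262), 71.18280792236328) (322, 267, 14, 13)
scene level ((220.68858337402344, 319.66607666015625), (45.82353210449219, 10.94117546081543), 61.927513122558594) [[205.0, 302.0], [215.0, 297.0], [236.0, 337.0], [227.0, 342.0]]
board [[296.20001220703125, 248.10000610351562], [368.1000061035156, 188.89999389648438], [397.5, 224.60000610351562], [325.70001220703125, 283.79998779296875]] [[397, 224], [394, 222], [364, 248], [329, 223], [297, 249], [335, 276]]
[[243 241 239 240 239 242 242 240 238 240 242 241]
 [243 242 238 241 246 243 242 240 244 241 242 244]
 [241 241 241 247   0  66 150 112   9 132 248 239]
 [238 241 245 116  29  88 178 177  15   9 233 242]
 [238 238 243 131  11  46  53  40  39   5 255 235]
 [234 236 236 249 145  61  11   0  66 244 240 234]
 [242 237 237 239 177 169 103 155 165 248 239 239]
 [160 228 244 238 182 163 174 143 186 230 244 186]]
knob ((334.4554443359375, 258.48358154296875), (12.110605239868164, 13.529829978942871), 179.12188720703125) (328, 252, 14, 16)
```

View pics/topz.png

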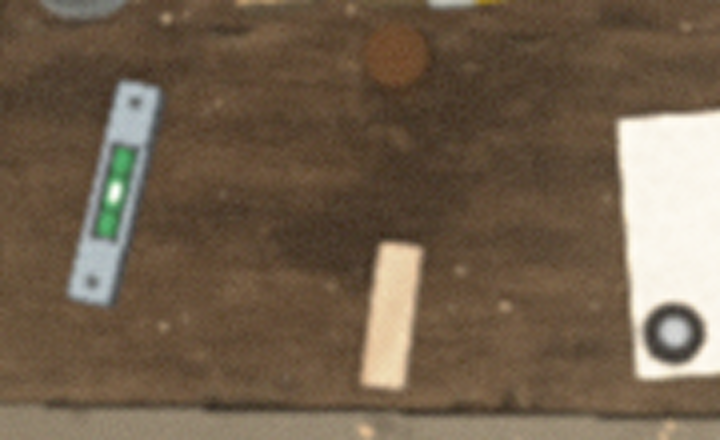

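View pics/scz.png

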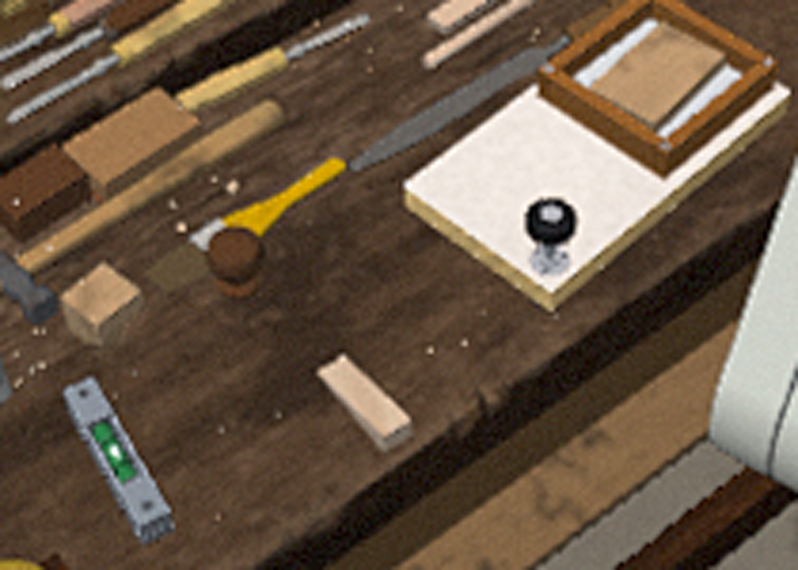

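The crops show the level with its green vial, and the board with the knob near its near-left corner. The mould is clear on the right. Next I triangulate.

Run:
```python
from h import *
T=grab("top");S=grab("scene")
P=lambda *a:print(*[np.round(x,1).tolist() if not isinstance(x,str) else x for x in a])
P("knob",*tri(T,(328,273),S,(334.5,258.5)))
P("FL",*tri(T,(314.6,219.4),S,(296.5,249)))
P("NL",*tri(T,(319.2,284.4),S,(335.3,277)))
for n,d,b in(("T",T,(165,200,212,275)),("S",S,(195,290,245,350))):
    h=cv2.cvtColor(d["img"],cv2.COLOR_RGB2HSV)
    m=((h[...,0]>40)&(h[...,0]<85)&(h[...,1]>90)).astype(np.uint8)
    m=cv2.morphologyEx(m,cv2.MORPH_CLOSE,np.ones((7,7)))
    c=blob(d,m,b);r=cv2.minAreaRect(c);print(n,r);globals()["v"+n]=r[0]
    w=((h[...,1]<50)&(h[...,2]>205)).astype(np.uint8)[b[1]:b[3],b[0]:b[2]]
    print("white",np.argwhere(w).mean(0)[::-1]+b[:2],w.sum())
P("vial",*tri(T,vT,S,vS))
# level ends of axis in top: minAreaRect short-edge mids
a=plane(T,(195,210.5),25);b=plane(T,(181.3,265.5),25);P("level ends@25",a,b,(a+b)/2,np.linalg.norm(a-b),np.degrees(np.arctan2(*(a-b)[1::-1])))
# board left edge by fit at z=45
h=cv2.cvtColor(T["img"],cv2.COLOR_RGB2HSV);w=((h[...,1]<60)&(h[...,2]>170))
E_=np.array([[np.flatnonzero(w[y,300:345])[0]+300-.5,y] for y in range(225,280)],np.float32)
vx,vy,x0,y0=cv2.fitLine(E_,cv2.DIST_HUBER,0,.01,.01).ravel()
p=[plane(T,(x0+(y-y0)*vx/vy,y),45) for y in(222,282)]
e=p[0]-p[1];P("left edge",*p,np.degrees(np.arctan2(e[1],e[0])))
N=np.array([[x,np.flatnonzero(w[200:300,x])[-1]+200.5] for x in list(range(340,372))],np.float32)
F=np.array([[x,np.flatnonzero(w[200:300,x])[0]+199.5] for x in range(320,368)],np.float32)
for n,A in(("near",N),("far",F)):
    vx,vy,x0,y0=cv2.fitLine(A,cv2.DIST_HUBER,0,.01,.01).ravel()
    q=[plane(T,(x,y0+(x-x0)*vy/vx),45) for x in(320,366)];e=q[0]-q[1];P(n,*q,np.degrees(np.arctan2(e[1],e[0])))
```

```text
knob [431.8, -59.0, 83.4] 1.0
FL [560.0, -28.2, 37.4] 4.0
NL [408.4, -41.3, 40.3] 2.4
T ((188.3823699951172, 237.47061157226562), (4.365641117095947, 21.585670471191406), 14.03624439239502)
white [188.08333333 237.83333333] 12
S ((219.44813537597656, 318.3066101074219), (16.12334442138672, 4.5650434494018555), 60.945396423339844)
white [220.33333333 316.83333333] 6
vial [514.3, 267.9, 19.3] 0.4
level ends@25 [578.2, 254.9, 25.0] [447.6, 279.5, 25.0] [512.9, 267.2, 25.0] 132.8 -10.7
left edge [553.9, -25.4, 45.0] [414.5, -38.8, 45.0] 5.5
near [409.5, -42.2, 45.0] [419.3, -147.7, 45.0] 95.3
far [561.9, -39.3, 45.0] [572.2, -146.7, 45.0] 95.5
```

Board yaw is about +5.4°, with its origin near (497,-172), so the strip point is (492,-122,45). The knob is at (431.5,-58,83), which agrees with the board geometry. The level is at (513.5,267.5) with yaw -10.7°. I'm moving over the level now.

```bash
R='[[25,-32,0,0,0,0],[25,-32,0,0,0,0],[25,-32,0,0,0,0],[25,-32,0,0,0,0],[25,-32,0,0,0,0]]'
python3 jog.py '[[25,-32,0,0,0,0],[25,-32,0,0,0,0],[25,-32,0,0,0,0],[25,-32,0,0,0,0],[25,-32,0,0,0,0]]' 88
python3 jog.py '[[25,-32,0,0,0,0],[25,-32,0,0,0,0],[25,-32,0,0,0,0],[25,-32,0,0,0,0],[25,-32,0,0,0,0]]'
python3 jog.py '[[25,-32,0,0,0,0],[25,-32,0,0,0,0],[25,-32,0,0,0,0],[25,-32,0,0,0,0],[25,-32,0,0,0,0]]'
```

```text
t: 0.82
ee_pos: [250.0, -409.9, 239.7]
orientation: [3.11, 0.442, 0.0]
ft_force: [1.4, -0.4, 0.5]
width: 87.9
grasp_force: 0.0
t: 1.23
ee_pos: [325.5, -221.4, 240.0]
orientation: [3.11, 0.442, 0.001]
ft_force: [0.9, -0.2, 0.0]
width: 87.8
grasp_force: 0.0
t: 1.65
ee_pos: [401.0, -32.6, 240.1]
orientation: [3.11, 0.443, 0.002]
ft_force: [1.0, -1.5, -0.6]
width: 87.6
grasp_force: 0.0
```

```bash
python3 jog.py '[[24,-32,0,0,0,0],[24,-32,0,0,0,0],[24,-32,0,0,0,0],[24,-32,0,0,0,0],[24,-32,0,0,0,0]]'
python3 jog.py '[[24,-32,10,0,0,0],[24,-32,10,0,0,0],[24,-32,10,0,0,0]]'
python3 jog.py '[[0,0,28,0,0,0.1175],[0,0,28,0,0,0.1175],[0,0,28,0,0,0.1175],[0,0,28,0,0,0.1175],[0,0,0,0,0,0]]'
python3 - <<'E'
from h import *
from scipy.spatial.transform import Rotation as Q
o=ctrl.get_obs();R=Q.from_rotvec(o["orientation"]).as_matrix();print(o["ee_pos"],R.round(3))
print(R.T@(np.array([513.5,267.5,21])-o["ee_pos"]))
grab("top","t1");
E
```

```text
t: 2.07
ee_pos: [471.5, 154.8, 239.9]
orientation: [-3.11, -0.444, -0.001]
ft_force: [0.5, -0.4, 0.1]
width: 87.9
grasp_force: 0.0
t: 2.32
ee_pos: [513.9, 267.0, 209.5]
orientation: [-3.11, -0.443, -0.001]
ft_force: [1.3, -1.5, 0.3]
width: 87.8
grasp_force: 0.0
t: 2.73
ee_pos: [510.3, 263.4, 92.8]
orientation: [3.123, -0.299, -0.012]
ft_force: [-1.7, -0.6, -1.1]
width: 87.4
grasp_force: 0.0
[510.31441184 263.43176408  92.84849384] [[ 0.982 -0.19  -0.008]
 [-0.19  -0.982 -0.004]
 [-0.007  0.005 -1.   ]]
[ 2.85256124 -4.97315646 71.80553734]
```

```bash
python3 jog.py '[[2.8,-4.5,24,0,0,0],[0,0,24,0,0,0],[0,0,23,0,0,0],[0,0,0,0,0,0]]'
python3 jog.py '[[0,0,0,0,0,0],[0,0,0,0,0,0],[0,0,0,0,0,0],[0,0,0,0,0,0],[0,0,0,0,0,0]]' 15
python3 jog.py '[[0,0,0,0,0,0],[0,0,0,0,0,0],[0,0,0,0,0,0],[0,0,0,0,0,0],[0,0,0,0,0,0]]'
```

```text
t: 3.12
ee_pos: [516.2, 268.1, 25.2]
orientation: [3.127, -0.288, -0.004]
ft_force: [-0.3, -0.6, 0.5]
width: 87.7
grasp_force: 0.0
t: 3.53
ee_pos: [517.9, 269.1, 28.0]
orientation: [-3.127, 0.293, -0.003]
ft_force: [-0.7, 0.5, 0.6]
width: 58.2
grasp_force: 0.0
t: 3.95
ee_pos: [516.9, 268.5, 26.6]
orientation: [3.127, -0.293, -0.001]
ft_force: [-0.5, -2.4, 1.9]
width: 24.9
grasp_force: 1.1
```

```bash
python3 jog.py '[[0,0,0,0,0,0],[0,0,0,0,0,0],[0,0,0,0,0,0],[0,0,0,0,0,0]]'
python3 jog.py '[[0,0,-8,0,0,0],[0,0,-30,0,0,0],[0,0,-30,0,0,0],[0,0,-30,0,0,0],[0,0,0,0,0,0]]'
python3 - <<'E'
from h import *
T=grab("top");S=grab("scene")
a=np.hstack([cv2.resize(T["img"][170:290,120:250],(400,369)),cv2.resize(S["img"][240:360,150:280],(400,369))])
cv2.imwrite("pics/g1.png",a[:,:,::-1])
E
```

```text
t: 4.28
ee_pos: [516.9, 268.5, 26.6]
orientation: [3.127, -0.294, -0.001]
ft_force: [-0.5, -2.5, 1.7]
width: 23.6
grasp_force: 30.0
t: 4.7
ee_pos: [520.4, 270.6, 130.5]
orientation: [-3.122, 0.293, -0.013]
ft_force: [1.2, 0.3, -0.8]
width: 23.9
grasp_force: 30.0
```

View pics/g1.png

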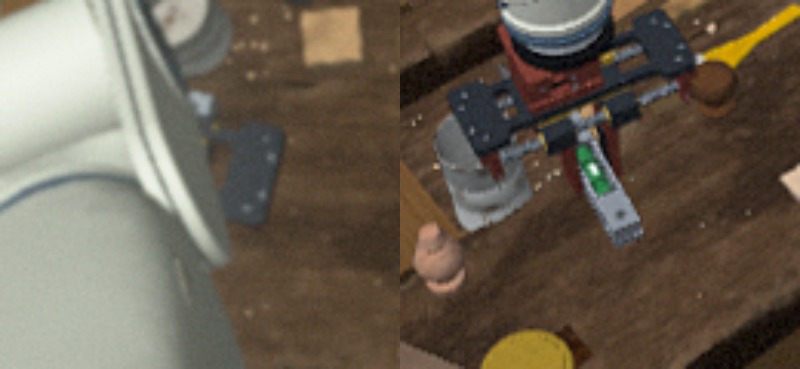

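The level is held in the fingers, and the scene camera sees its near half and the vial. The top view is blocked by the arm.

```bash
cat >> h.py <<'E'
from scipy.spatial.transform import Rotation as Q
def to(X,Rt=None):
    o=ctrl.get_obs();R=Q.from_rotvec(o["orientation"]).as_matrix()
    print("at",o["ee_pos"].round(1),"F",o["ft_force"].round(1),"move",(R.T@(np.array(X)-o["ee_pos"])).round(2))
    if Rt is not None: print("rot",Q.from_matrix(R.T@Rt).as_rotvec().round(4))
def down(yaw):  # tool x at yaw, pointing down
    c,s=np.cos(np.radians(yaw)),np.sin(np.radians(yaw));return np.array([[c,s,0],[s,-c,0],[0,0,-1.]])
E
python3 - <<'E'
from h import *
to((495,-121.5,165),down(5.4))
E
```

```text
at [517.9 269.3 126.1] F [-0.8  0.3 -1.8] move [ 50.37 388.16 -39.6 ]
rot [-0.0018 -0.0028 -0.2815]
```

```bash
python3 jog.py '[[0,5,-20,0,0,0],[4,33,-20,0,0,0],[4.6,35,0,0,0,0],[4.6,35,0,0,0,0],[4.6,35,0,0,0,0]]'
python3 jog.py '[[4.6,35,0,0,0,0],[4.6,35,0,0,0,0],[4.6,35,0,0,0,0],[4.6,35,0,0,0,0],[4.6,35,0,0,0,0]]'
python3 jog.py '[[4.6,35,0,0,0,0],[4,30,0,0,0,-0.08],[0,0,0,0,0,-0.1],[0,0,0,0,0,-0.1],[0,0,0,0,0,0]]'
python3 jog.py '[[0,0,0,0,0,0],[0,0,0,0,0,0]]'
python3 - <<'E'
from h import *
S=grab("scene");cv2.imwrite("pics/p1.png",cv2.resize(S["img"][130:290,270:450],None,fx=3.5,fy=3.5)[:,:,::-1])
to((495,-121.5,72.5),down(5.4))
E
```

```text
t: 5.22
ee_pos: [506.7, 123.7, 163.5]
orientation: [3.127, -0.292, -0.003]
ft_force: [0.4, 0.3, -2.3]
width: 23.3
grasp_force: 30.0
t: 5.63
ee_pos: [496.6, -52.7, 163.2]
orientation: [-3.128, 0.293, 0.004]
ft_force: [-0.0, 0.9, -1.5]
width: 23.7
grasp_force: 30.0
t: 6.05
ee_pos: [493.2, -117.2, 163.1]
orientation: [-3.137, -0.149, 0.004]
ft_force: [0.1, -0.7, -1.9]
width: 23.1
grasp_force: 30.0
t: 6.22
ee_pos: [493.9, -116.3, 163.9]
orientation: [-3.138, -0.142, 0.002]
ft_force: [0.3, 0.2, -2.4]
width: 23.9
grasp_force: 30.0
at [ 494.1 -116.3  164.1] F [-0.3  0.7 -1.5] move [ 0.56  5.35 91.57]
rot [-0.0005  0.0011 -0.003 ]
```

View pics/p1.png

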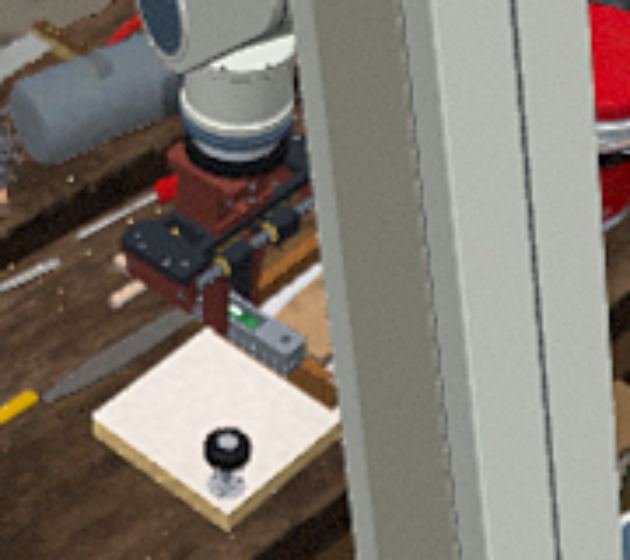

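The level hangs above the strip, with knob and board clear of it. Lowering.

```bash
python3 jog.py '[[0.5,5.3,30,0,0,-0.003],[0,0,30,0,0,0],[0,0,22,0,0,0],[0,0,3,0,0,0],[0,0,0,0,0,0]]'
python3 jog.py '[[0,0,2,0,0,0],[0,0,1,0,0,0],[0,0,0,0,0,0]]'
python3 - <<'E'
from h import *
to((495,-121.5,72.0),down(5.4))
E
```

```text
t: 6.68
ee_pos: [494.4, -121.3, 78.5]
orientation: [-3.137, -0.15, 0.005]
ft_force: [-0.2, 0.8, -2.0]
width: 23.7
grasp_force: 30.0
t: 6.93
ee_pos: [496.2, -122.1, 77.8]
orientation: [3.137, 0.15, 0.003]
ft_force: [0.2, 0.0, -0.4]
width: 23.7
grasp_force: 30.0
at [ 496.2 -122.1   77.8] F [ 0.2  0.  -0.4] move [-1.18 -0.73  5.8 ]
rot [ 0.0008 -0.002   0.0015]
```

```bash
for i in 1; do python3 jog.py '[[0,0,1,0,0,0],[0,0,0,0,0,0],[0,0,0,0,0,0]]'; python3 jog.py '[[0,0,1,0,0,0],[0,0,0,0,0,0],[0,0,0,0,0,0]]'; python3 jog.py '[[0,0,1,0,0,0],[0,0,0,0,0,0],[0,0,0,0,0,0]]'; done | grep -E "ee_pos|ft"
```

```text
ee_pos: [495.6, -122.1, 76.2]
ft_force: [0.1, 0.8, -1.0]
ee_pos: [495.3, -122.0, 74.7]
ft_force: [-0.8, -0.0, -0.7]
ee_pos: [495.3, -122.0, 73.6]
ft_force: [-0.6, -0.4, -2.4]
```

```bash
(python3 jog.py '[[0,0,0.8,0,0,0],[0,0,0,0,0,0],[0,0,0,0,0,0]]'; python3 jog.py '[[0,0,0.7,0,0,0],[0,0,0,0,0,0],[0,0,0,0,0,0]]'; python3 jog.py '[[0,0,0,0,0,0],[0,0,0,0,0,0]]') | grep -E "ee_pos|ft"
```

```text
ee_pos: [495.3, -122.0, 72.8]
ft_force: [-0.6, 0.2, -1.7]
ee_pos: [495.3, -122.0, 72.1]
ft_force: [0.7, 0.6, -1.9]
ee_pos: [495.4, -122.0, 72.2]
ft_force: [-0.7, -0.3, -1.7]
```

```bash
(python3 jog.py '[[0,0,0.5,0,0,0],[0,0,0,0,0,0],[0,0,0,0,0,0]]'; python3 jog.py '[[0,0,0.4,0,0,0],[0,0,0,0,0,0],[0,0,0,0,0,0]]';) | grep -E "ee_pos|ft"
python3 - <<'E'
from h import *
S=grab("scene");cv2.imwrite("pics/p2.png",cv2.resize(S["img"][190:290,290:390],None,fx=5,fy=5)[:,:,::-1])
E
```

```text
ee_pos: [495.4, -122.0, 71.7]
ft_force: [0.4, 0.1, -1.3]
ee_pos: [495.4, -122.0, 71.3]
ft_force: [0.0, -0.1, -1.6]
```

View pics/p2.png

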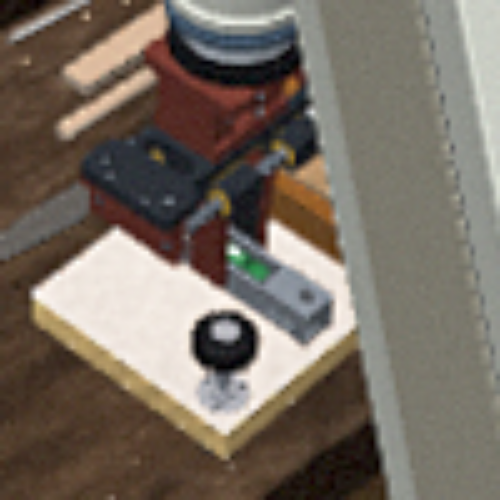

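The level sits on, or within a fraction of a millimetre of, the strip and is parallel to the mould. I'll ease down a little and release.

```bash
(python3 jog.py '[[0,0,0.5,0,0,0],[0,0,0,0,0,0],[0,0,0,0,0,0]]'
python3 jog.py '[[0,0,0,0,0,0],[0,0,0,0,0,0],[0,0,0,0,0,0],[0,0,0,0,0,0],[0,0,0,0,0,0]]' 50
python3 jog.py '[[0,0,-10,0,0,0],[0,0,-30,0,0,0],[0,0,-40,0,0,0],[0,0,-30,0,0,0],[0,0,0,0,0,0]]' 88 ) | grep -E "t:|ee_pos|ft|width"
python3 - <<'E'
from h import *
S=grab("scene");T=grab("top")
a=np.hstack([cv2.resize(T["img"][200:290,300:400],(390,351)),cv2.resize(S["img"][190:280,290:390],(390,351))])
cv2.imwrite("pics/p3.png",a[:,:,::-1])
c=np.array([431.3,-58.2]);to((*c,89),down(5.4))
E
```

```text
t: 9.15
ee_pos: [495.4, -122.0, 71.1]
ft_force: [-1.5, 0.7, 3.1]
width: 23.8
t: 9.57
ee_pos: [495.4, -122.0, 70.7]
ft_force: [-0.8, 0.0, 0.5]
width: 49.6
t: 9.98
ee_pos: [498.8, -122.9, 187.0]
ft_force: [0.9, -0.3, 0.3]
width: 79.7
at [ 496.2 -122.2  182.5] F [-0.2 -0.3  0.2] move [-58.77 -70.05  93.24]
rot [ 0.0013 -0.0034  0.0015]
```

View pics/p3.png

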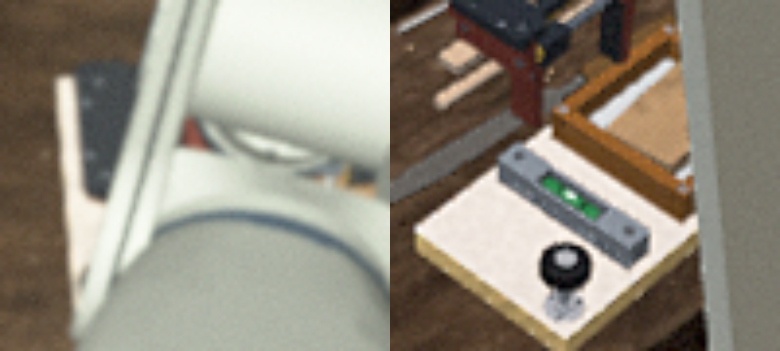

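The scene view shows the level lying along the strip beside the mould, released, with the bubble near the middle. Next I take a baseline bubble reading and plan the press with the tool leaning to the right, so the vial stays visible.

```bash
cat >> h.py <<'E'
def bubble(d=None,verbose=True):
    d=d or grab("scene");im=d["img"];h=cv2.cvtColor(im,cv2.COLOR_RGB2HSV)
    b=(320,195,366,262);g=((h[...,0]>40)&(h[...,0]<85)&(h[...,1]>90)).astype(np.uint8)
    m=cv2.morphologyEx(g,cv2.MORPH_CLOSE,np.ones((7,7)))
    c=blob(d,m,b);k=np.zeros_like(m);cv2.drawContours(k,[c],-1,1,-1)
    wt=np.clip(np.minimum(im[...,0],im[...,2]).astype(float)-90,0,None)*k
    ys,xs=np.nonzero(wt);w=wt[ys,xs]
    B=plane(d,(np.average(xs,weights=w),np.average(ys,weights=w)),64) if len(w) else None
    V=plane(d,cv2.minAreaRect(c)[0],64);u=np.array([.9956,.0941,0])
    pr=[plane(d,tuple(map(float,p)),64)@u for p in c.reshape(-1,2)]
    if verbose: print("vial",V.round(1),"len",round(max(pr)-min(pr),1),"ends",round(min(pr),1),round(max(pr),1),"bubble",None if B is None else B.round(1),"off",None if B is None else round((B-V)@u,2),"w",w.sum(),cv2.boundingRect(c))
    return V,B
E
python3 - <<'E'
from h import *
bubble();V,B=bubble()
u=np.array([.9956,.0941,0]);
o=ctrl.get_obs();print(o["t"],o["ft_force"])
P=np.array([V[0],V[1],0])-47*u+np.array([0,0,70])
R=down(5.4)@Q.from_rotvec([.524,0,0]).as_matrix()
tcp=P-R@np.array([0,13.5,17]);print("press contact",P,"tcp",tcp)
to(tcp+[0,0,20]);to(tcp+[0,0,20],R)
E
```

```text
vial [ 492.4 -121.    64. ] len 50.8 ends 453.8 504.7 bubble [ 492.6 -121.5   64. ] off 0.17 w 376.0 (329, 235, 15, 11)
vial [ 492.6 -121.5   64. ] len 50.8 ends 453.8 504.7 bubble [ 492.5 -121.5   64. ] off -0.15 w 372.0 (329, 235, 15, 11)
10.1833 [-0.54403421 -0.24822994 -0.79848997]
press contact [ 445.83576442 -125.91462294   70.        ] tcp [ 445.53624331 -122.74602056   91.47371058]
at [ 494.6 -121.8  180.3] F [-0.5 -0.2 -0.8] move [-48.89  -3.76  68.85]
at [ 494.6 -121.8  180.3] F [-0.5 -0.2 -0.8] move [-48.89  -3.76  68.85]
rot [0.5236 0.0014 0.0012]
```

```bash
(python3 jog.py '[[-24,-2,0,0,0,0],[-25,-2,0,0,0,0],[0,0,0,0.105,0,0],[0,0,0,0.105,0,0],[0,0,0,0.105,0,0]]' 0
python3 jog.py '[[0,0,0,0.105,0,0],[0,0,0,0.104,0,0],[0,0,0,0,0,0],[0,0,0,0,0,0]]') | grep -E "t:|ee_pos|ft|width"
python3 - <<'E'
from h import *
R=down(5.4)@Q.from_rotvec([.524,0,0]).as_matrix()
bubble()
to((445.5,-122.7,103.5),R)
E
```

```text
t: 10.6
ee_pos: [445.6, -121.8, 180.3]
ft_force: [-1.3, 0.1, 0.2]
width: 58.0
t: 10.93
ee_pos: [445.2, -123.2, 178.8]
ft_force: [0.3, 0.1, -0.5]
width: 31.1
vial [ 492.6 -121.5   64. ] len 50.8 ends 453.8 504.7 bubble [ 492.6 -121.5   64. ] off -0.03 w 373.0 (329, 235, 15, 11)
at [ 445.3 -122.6  179.4] F [1.2 0.8 1. ] move [ 0.42 38.   65.71]
rot [ 0.0007  0.0029 -0.001 ]
```

```bash
(python3 jog.py '[[0,9.5,16.4,0,0,0],[0,9.5,16.4,0,0,0],[0,0,0,0,0,0],[0,0,0,0,0,0],[0,0,0,0,0,0]]'
python3 jog.py '[[0,9.5,16.4,0,0,0],[0,9.5,16.4,0,0,0],[0,0,0,0,0,0],[0,0,0,0,0,0]]') | grep -E "t:|ee_pos|ft|width"
python3 - <<'E'
from h import *
bubble()
to((445.5,-122.7,92.5))
E
```

```text
t: 11.4
ee_pos: [446.4, -122.2, 143.6]
ft_force: [-0.0, -0.8, -0.6]
width: 0.5
t: 11.73
ee_pos: [446.2, -122.5, 105.5]
ft_force: [0.4, 0.2, -0.9]
width: 0.5
vial [ 493.1 -121.4   64. ] len 50.8 ends 453.8 504.7 bubble [ 492.6 -121.5   64. ] off -0.48 w 368.0 (329, 235, 14, 11)
at [ 446.6 -122.8  106. ] F [0.6 0.5 0.6] move [-1.07  6.56 11.77]
```

```bash
(python3 jog.py '[[-1,3.5,6,0,0,0],[0,2.5,4.3,0,0,0],[0,0,0,0,0,0],[0,0,0,0,0,0]]'
python3 jog.py '[[0,0.5,0.87,0,0,0],[0,0,0,0,0,0],[0,0,0,0,0,0]]'
python3 jog.py '[[0,0.5,0.87,0,0,0],[0,0,0,0,0,0],[0,0,0,0,0,0]]') | grep -E "t:|ee_pos|ft"
```

```text
t: 12.12
ee_pos: [445.1, -122.9, 93.1]
ft_force: [-0.4, 0.7, 0.6]
t: 12.37
ee_pos: [445.3, -123.0, 92.1]
ft_force: [0.1, 0.3, -0.2]
t: 12.62
ee_pos: [445.2, -122.9, 91.0]
ft_force: [-1.1, 0.4, -0.3]
```

```bash
(python3 jog.py '[[0,0.3,0.52,0,0,0],[0,0,0,0,0,0],[0,0,0,0,0,0]]'
python3 jog.py '[[0,0.3,0.52,0,0,0],[0,0,0,0,0,0],[0,0,0,0,0,0]]'
python3 jog.py '[[0,0.3,0.52,0,0,0],[0,0,0,0,0,0],[0,0,0,0,0,0]]') | grep -E "t:|ee_pos|ft"
python3 -c "
from h import *
bubble()"
```

```text
t: 12.87
ee_pos: [445.2, -122.9, 90.4]
ft_force: [-0.2, -0.2, 0.6]
t: 13.12
ee_pos: [445.2, -122.9, 89.8]
ft_force: [-0.9, -0.4, 0.3]
t: 13.37
ee_pos: [445.2, -122.9, 89.2]
ft_force: [0.3, -0.7, 0.0]
vial [ 493.9 -121.4   64. ] len 48.8 ends 455.9 504.7 bubble [ 492.6 -121.5   64. ] off -1.35 w 383.0 (329, 235, 14, 11)
```

```bash
(python3 jog.py '[[0,0.5,0.87,0,0,0],[0,0,0,0,0,0],[0,0,0,0,0,0]]'
python3 jog.py '[[0,0.4,0.7,0,0,0],[0,0,0,0,0,0],[0,0,0,0,0,0]]'
python3 jog.py '[[0,0.4,0.7,0,0,0],[0,0,0,0,0,0],[0,0,0,0,0,0]]') | grep -E "t:|ee_pos|ft"
python3 -c "
from h import *
S=grab('scene');bubble(S);cv2.imwrite('pics/q1.png',cv2.resize(S['img'][190:280,290:390],None,fx=6,fy=6,interpolation=2)[:,:,::-1])"
```

```text
t: 13.67
ee_pos: [445.2, -122.9, 88.2]
ft_force: [0.2, -0.1, 0.3]
t: 13.92
ee_pos: [445.3, -122.9, 87.4]
ft_force: [-0.1, 0.2, 1.4]
t: 14.17
ee_pos: [444.9, -122.7, 86.6]
ft_force: [-0.9, 0.4, 2.3]
vial [ 493.6 -120.4   64. ] len 48.2 ends 455.9 504.0 bubble [ 492.  -121.2   64. ] off -1.59 w 474.0 (329, 236, 14, 10)
```

```bash
(python3 jog.py '[[0,-1,-1.73,0,0,0],[0,5.2,-3,0,0,0],[0,0,0,0,0,0],[0,1,1.73,0,0,0],[0,0,0,0,0,0]]'
python3 jog.py '[[-0.4,0.4,0.7,0,0,0],[0,0,0,0,0,0],[0,0,0,0,0,0]]'
python3 jog.py '[[-0.4,0.3,0.52,0,0,0],[0,0,0,0,0,0],[0,0,0,0,0,0]]') | grep -E "t:|ee_pos|ft"
python3 -c "
from h import *
bubble()"
```

```text
t: 14.63
ee_pos: [445.9, -129.1, 86.5]
ft_force: [-0.5, -0.6, 1.9]
t: 14.88
ee_pos: [445.8, -129.2, 86.2]
ft_force: [-0.7, -2.0, 5.8]
t: 15.13
ee_pos: [445.7, -129.2, 86.1]
ft_force: [-0.9, -2.1, 10.6]
vial [ 490.8 -120.2   64. ] len 50.7 ends 451.3 502.0 bubble [ 496.3 -119.9   64. ] off 5.52 w 191.0 (329, 236, 15, 11)
```

```bash
(python3 jog.py '[[-0.3,0,0,0,0,0],[-0.3,0,0,0,0,0],[0,0,0,0,0,0],[0,0,0,0,0,0],[0,0,0,0,0,0]]'
python3 jog.py '[[0,0,0,0,0,0],[0,0,0,0,0,0],[0,0,0,0,0,0],[0,0,0,0,0,0],[0,0,0,0,0,0]]'
python3 jog.py '[[0,0,0,0,0,0],[0,0,0,0,0,0],[0,0,0,0,0,0],[0,0,0,0,0,0],[0,0,0,0,0,0]]') | grep -E "t:|ee_pos|ft"
python3 -c "
from h import *
S=grab('scene');bubble(S);cv2.imwrite('pics/q2.png',cv2.resize(S['img'][190:280,290:390],None,fx=6,fy=6,interpolation=2)[:,:,::-1]);bubble()"
```

```text
t: 15.6
ee_pos: [445.6, -129.2, 86.1]
ft_force: [1.0, -1.2, 9.6]
t: 16.02
ee_pos: [445.6, -129.2, 86.1]
ft_force: [1.1, -1.2, 8.4]
t: 16.43
ee_pos: [445.6, -129.2, 86.1]
ft_force: [0.9, -0.9, 9.3]
vial [ 490.9 -120.7   64. ] len 50.7 ends 451.3 502.0 bubble [ 499.3 -120.2   64. ] off 8.33 w 399.0 (329, 236, 15, 11)
vial [ 491.2 -120.2   64. ] len 52.8 ends 451.3 504.0 bubble [ 499.1 -120.3   64. ] off 7.85 w 389.0 (329, 235, 15, 12)
```

View pics/q2.png

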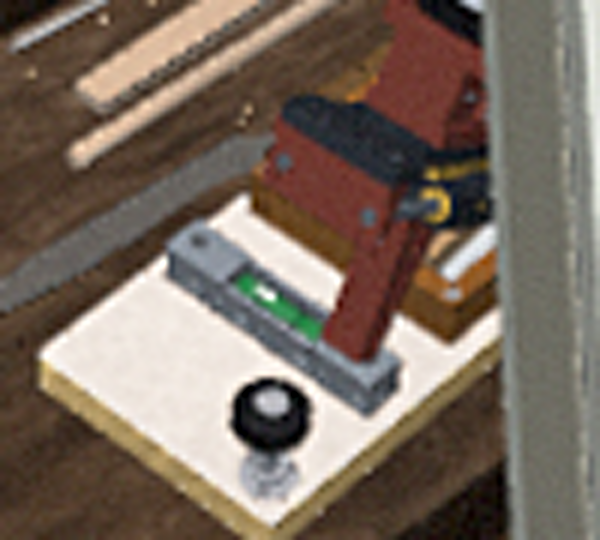

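The picture shows the finger bearing on the near end block, with the vial visible and the bubble moved far by about 8 mm. That puts the foot about 2 mm short, and the 1.4 mm drop of the pressed end gives about 2.2 mm. I'm lifting off and going to the knob.

```bash
(python3 jog.py '[[0,-2,-3.46,0,0,0],[0,-15,-26,0,0,0],[0,-20,-34,0,0,0],[0,0,0,-0.105,0,0],[0,0,0,-0.105,0,0]]'
python3 jog.py '[[0,0,0,-0.105,0,0],[0,0,0,-0.105,0,0],[0,0,0,-0.104,0,0],[0,0,0,0,0,0]]' 54) | grep -E "t:|ee_pos|ft|width"
python3 - <<'E'
from h import *
o=ctrl.get_obs();print(o["qpos"].round(2))
S=grab("scene");bubble(S);h=cv2.cvtColor(S["img"],cv2.COLOR_RGB2HSV)
c=blob(S,(h[...,2]<110).astype(np.uint8),(322,248,346,270));e=cv2.fitEllipse(c);print("knob",e,cv2.boundingRect(c),plane(S,e[0],84).round(1))
to((431.3,-58.5,130),down(5.4))
E
```

```text
t: 16.95
ee_pos: [445.7, -130.4, 160.2]
ft_force: [-0.8, 0.1, -1.1]
width: 0.7
t: 17.28
ee_pos: [443.5, -126.8, 159.0]
ft_force: [1.0, -0.3, -0.4]
width: 23.6
[-0.3   0.31  2.04 -0.    0.79  1.17]
vial [ 492.4 -121.    64. ] len 50.8 ends 453.8 504.7 bubble [ 492.9 -121.2   64. ] off 0.4 w 300.0 (329, 235, 15, 11)
knob ((334.51373291015625, 258.4751281738281), (11.954570770263672, 13.567137718200684), 178.68911743164062) (328, 252, 14, 16) [431.1 -59.   84. ]
at [ 443.9 -126.9  158.9] F [-0.2  0.1  0. ] move [ -5.66 -69.31  28.97]
rot [-0.0011  0.0004  0.0056]
```

```bash
(python3 jog.py '[[-3,-35,10,0,0,0],[-2.7,-34.3,5,0,0,0],[0,0,0,0,0,-0.12],[0,0,0,0,0,-0.12],[0,0,0,0,0,-0.12]]'
python3 jog.py '[[0,0,0,0,0,-0.12],[0,0,0,0,0,-0.12],[0,0,0,0,0,-0.12],[0,0,0,0,0,-0.12],[0,0,0,0,0,-0.06]]'
python3 jog.py '[[0,0,0,0,0,0],[0,0,0,0,0,0],[0,0,0,0,0,0]]' ) | grep -E "t:|ee_pos|ft|width"
python3 - <<'E'
from h import *
o=ctrl.get_obs();print(o["qpos"].round(2))
to((431.3,-58.5,86),down(57))
E
```

```text
t: 17.75
ee_pos: [432.0, -60.0, 143.3]
ft_force: [-0.3, -0.4, 1.1]
width: 53.9
t: 18.17
ee_pos: [432.1, -60.8, 143.4]
ft_force: [-0.1, -0.3, -0.2]
width: 54.0
t: 18.42
ee_pos: [432.1, -60.7, 143.5]
ft_force: [0.4, -0.5, 0.6]
width: 54.1
[-0.17  0.31  2.1   0.    0.73  0.41]
at [432.1 -60.7 143.5] F [ 0.4 -0.5  0.6] move [ 1.33 -1.78 57.5 ]
rot [-0.0012 -0.0006 -0.0018]
```

```bash
(python3 jog.py '[[1.3,-1.8,0,0,0,0],[0,0,20,0,0,0],[0,0,20,0,0,0],[0,0,15,0,0,0],[0,0,2,0,0,0]]'
python3 jog.py '[[0,0,0,0,0,0],[0,0,0,0,0,0]]' 42
python3 jog.py '[[0,0,0,0,0,0],[0,0,0,0,0,0],[0,0,0,0,0,0]]' 39 ) | grep -E "t:|ee_pos|ft|width|gras"
python3 - <<'E'
from h import *
to((431.3,-58.5,86),down(57));print(ctrl.get_obs()["width"])
E
```

```text
t: 18.83
ee_pos: [429.7, -57.8, 84.8]
ft_force: [-1.0, -0.5, 0.5]
width: 53.6
grasp_force: 0.0
t: 19.0
ee_pos: [431.5, -58.2, 87.0]
ft_force: [0.5, 0.4, -0.2]
width: 44.6
grasp_force: 0.0
t: 19.25
ee_pos: [431.8, -58.3, 87.4]
ft_force: [-0.3, 0.2, -0.6]
width: 39.3
grasp_force: 0.0
at [431.8 -58.3  87.4] F [-0.3  0.2 -0.6] move [-0.44 -0.3   1.39]
rot [ 0.0014 -0.0006  0.0009]
39.2622273731031
```

```bash
(python3 jog.py '[[0,0,0,0,0,0],[0,0,0,0,0,0],[0,0,0,0,0,0]]' 20
python3 jog.py '[[0,0,0.15,0,0,0.12],[0,0,0.15,0,0,0.12],[0,0,0.15,0,0,0.12],[0,0,0.15,0,0,0.12],[0,0,0.15,0,0,0.12]]' ) | grep -E "t:|ee_pos|ori|ft|width|gras"
python3 -c "
from h import *
print(ctrl.get_obs()['moment']);bubble()"
```

```text
t: 19.5
ee_pos: [431.5, -58.2, 86.9]
orientation: [2.76, 1.5, 0.001]
ft_force: [0.4, -0.6, 1.4]
width: 36.8
grasp_force: 30.0
t: 19.92
ee_pos: [431.8, -58.5, 86.1]
orientation: [3.081, 0.609, 0.001]
ft_force: [0.9, -3.2, 0.7]
width: 36.4
grasp_force: 30.0
[-0.50971107 -0.20548996  0.06858541]
vial [ 530.  -173.4   64. ] len 8.3 ends 506.1 514.4 bubble None off None w 0.0 (340, 223, 2, 4)
```

```bash
(python3 jog.py '[[0,0,0.15,0,0,0.118],[0,0,0.15,0,0,0.118],[0,0,0.15,0,0,0.118],[0,0,0.15,0,0,0.118],[0,0,0.15,0,0,0.118]]'
python3 jog.py '[[0,0,0.15,0,0,0.118],[0,0,0.15,0,0,0.118],[0,0,0.15,0,0,0.118],[0,0,0.15,0,0,0.11],[0,0,0,0,0,0]]' ) | grep -E "t:|ee_pos|ori|ft|width|gras"
python3 -c "
from h import *
print(ctrl.get_obs()['moment'])
to((431,-58,86),down(57))"
```

```text
t: 20.38
ee_pos: [431.9, -58.8, 85.5]
orientation: [3.126, -0.308, 0.002]
ft_force: [-0.3, -6.0, 4.4]
width: 36.3
grasp_force: 30.0
t: 20.8
ee_pos: [432.1, -59.1, 85.3]
orientation: [2.971, -1.018, 0.003]
ft_force: [-1.5, -7.5, 8.9]
width: 36.3
grasp_force: 30.0
[-1.35127525  0.32505408 -0.05765768]
at [432.1 -59.1  85.3] F [-1.5 -7.5  8.9] move [-1.52 -0.25 -0.71]
rot [ 1.9000e-03 -1.6000e-03 -1.6552e+00]
```

```bash
(python3 jog.py '[[0,0,-0.4,0,0,0],[0,0,-0.4,0,0,0],[0,0,0,0,0,0]]'
python3 jog.py '[[0,0,0,0,0,0],[0,0,0,0,0,0],[0,0,0,0,0,0],[0,0,0,0,0,0]]' 54
python3 jog.py '[[0,0,-10,0,0,0],[0,0,-30,0,0,0],[0,0,-35,0,0,0],[0,0,0,0,0,-0.12],[0,0,0,0,0,-0.12]]' ) | grep -E "t:|ee_pos|ft|width|gras"
python3 - <<'E'
from h import *
bubble();S=grab("scene");h=cv2.cvtColor(S["img"],cv2.COLOR_RGB2HSV)
c=blob(S,(h[...,2]<110).astype(np.uint8),(322,248,346,270));e=cv2.fitEllipse(c);print("knob",e,cv2.boundingRect(c),plane(S,e[0],82).round(1))
R=down(5.4)@Q.from_rotvec([.524,0,0]).as_matrix()
to((445.9,-129,164),down(5.4))
E
```

```text
t: 21.05
ee_pos: [431.8, -59.1, 85.6]
ft_force: [1.1, -6.8, -0.7]
width: 36.8
grasp_force: 30.0
t: 21.38
ee_pos: [431.1, -58.1, 85.3]
ft_force: [-0.2, -0.6, -0.3]
width: 53.7
grasp_force: 0.0
t: 21.8
ee_pos: [432.7, -58.3, 163.1]
ft_force: [0.2, -0.7, -0.6]
width: 54.0
grasp_force: 0.0
vial [ 492.4 -121.    64. ] len 50.8 ends 453.8 504.7 bubble [ 491.8 -122.    64. ] off -0.66 w 394.0 (329, 235, 15, 11)
knob ((334.3167419433594, 258.8516540527344), (12.309231758117676, 13.037885665893555), 177.50946044921875) (328, 253, 14, 15) [431.7 -58.9  82. ]
at [431.5 -58.2 161.5] F [-0.  -0.   0.1] move [41.78 58.95 -2.42]
rot [-0.     -0.0017 -0.5107]
```

```bash
(python3 jog.py '[[0,0,0,0,0,-0.102],[0,0,0,0,0,-0.102],[0,0,0,0,0,-0.102],[0,0,0,0,0,-0.102],[0,0,0,0,0,-0.102]]' 0
python3 jog.py '[[3.9,36,0,0,0,0],[3.8,35.8,0,0,0,0],[0,0,0,0.105,0,0],[0,0,0,0.105,0,0],[0,0,0,0.105,0,0]]'
python3 jog.py '[[0,0,0,0.105,0,0],[0,0,0,0.104,0,0],[0,0,0,0,0,0],[0,0,0,0,0,0]]' ) | grep -E "t:|ee_pos|ft|width"
python3 - <<'E'
from h import *
R=down(5.4)@Q.from_rotvec([.524,0,0]).as_matrix()
bubble();bubble()
to((445.9,-129.1,93),R)
E
```

```text
t: 22.32
ee_pos: [430.9, -58.1, 160.3]
ft_force: [-0.7, 0.4, 1.7]
width: 23.8
t: 22.73
ee_pos: [445.9, -129.0, 161.1]
ft_force: [-0.7, 0.4, -0.1]
width: 0.6
t: 23.07
ee_pos: [445.1, -129.8, 159.5]
ft_force: [0.3, -0.1, -0.4]
width: 0.4
vial [ 492.4 -121.    64. ] len 50.8 ends 453.8 504.7 bubble [ 487.6 -121.3   64. ] off -4.81 w 28.0 (329, 235, 15, 11)
vial [ 492.4 -121.    64. ] len 50.8 ends 453.8 504.7 bubble [ 491.8 -122.    64. ] off -0.71 w 401.0 (329, 235, 15, 11)
at [ 445.1 -128.6  160.3] F [-0.6 -0.  -0.5] move [ 0.87 34.06 58.01]
rot [ 0.0018 -0.0003 -0.0038]
```

```bash
(python3 jog.py '[[0.8,11.4,19.3,0,0,-0.003],[0,11.4,19.3,0,0,0],[0,11.2,19.4,0,0,0],[0,0,0,0,0,0],[0,0,0,0,0,0]]'
python3 jog.py '[[0,1,1.73,0,0,0],[0,1,1.73,0,0,0],[0,0,0,0,0,0],[0,0,0,0,0,0]]') | grep -E "t:|ee_pos|ft|width"
python3 -c "
from h import *
to((445.9,-129.1,87.5))"
```

```text
t: 23.58
ee_pos: [445.9, -128.1, 93.3]
ft_force: [-0.1, -1.1, 1.2]
width: 0.4
t: 23.92
ee_pos: [446.8, -129.5, 89.9]
ft_force: [0.9, -0.7, -0.3]
width: 0.3
at [ 446.8 -129.5   89.9] F [ 0.9 -0.7 -0.3] move [-0.86  0.75  2.29]
```

```bash
(python3 jog.py '[[-0.8,0.8,1.4,0,0,0],[0,0,0,0,0,0],[0,0,0,0,0,0]]'
python3 jog.py '[[0,0.25,0.43,0,0,0],[0,0,0,0,0,0],[0,0,0,0,0,0]]'
python3 jog.py '[[0,0.25,0.43,0,0,0],[0,0,0,0,0,0],[0,0,0,0,0,0]]') | grep -E "t:|ee_pos|ft"
```

```text
t: 24.17
ee_pos: [445.7, -129.6, 87.7]
ft_force: [0.3, -1.0, 0.7]
t: 24.42
ee_pos: [445.7, -129.5, 87.5]
ft_force: [-0.3, -1.9, 6.7]
t: 24.67
ee_pos: [445.7, -129.5, 87.4]
ft_force: [-1.9, -1.6, 10.1]
```

```bash
(python3 jog.py '[[0,0.04,0.07,0,0,0],[0,0,0,0,0,0],[0,0,0,0,0,0],[0,0,0,0,0,0],[0,0,0,0,0,0]]'
python3 jog.py '[[0,0,0,0,0,0],[0,0,0,0,0,0],[0,0,0,0,0,0],[0,0,0,0,0,0],[0,0,0,0,0,0]]'
python3 jog.py '[[0,0,0,0,0,0],[0,0,0,0,0,0],[0,0,0,0,0,0],[0,0,0,0,0,0],[0,0,0,0,0,0]]'
python3 jog.py '[[0,0,0,0,0,0],[0,0,0,0,0,0],[0,0,0,0,0,0],[0,0,0,0,0,0],[0,0,0,0,0,0]]') | grep -E "t:|ee_pos|ft"
python3 - <<'E'
from h import *
for i in range(3): S=grab("scene");bubble(S)
cv2.imwrite('pics/q3.png',cv2.resize(S['img'][190:280,290:390],None,fx=6.5,fy=6.5,interpolation=2)[:,:,::-1])
h=cv2.cvtColor(S["img"],cv2.COLOR_RGB2HSV)
c=blob(S,(h[...,2]<110).astype(np.uint8),(322,248,346,270));e=cv2.fitEllipse(c);print("knob",e)
E
```

```text
t: 25.08
ee_pos: [445.7, -129.5, 87.4]
ft_force: [-2.4, -2.9, 10.2]
t: 25.5
ee_pos: [445.7, -129.6, 87.4]
ft_force: [-2.2, -1.8, 11.6]
t: 25.92
ee_pos: [445.7, -129.5, 87.4]
ft_force: [-3.0, -2.2, 10.8]
t: 26.33
ee_pos: [445.7, -129.5, 87.4]
ft_force: [-2.2, -2.0, 10.8]
vial [ 492.4 -121.    64. ] len 50.8 ends 453.8 504.7 bubble [ 492.1 -121.7   64. ] off -0.36 w 323.0 (329, 235, 15, 11)
vial [ 492.6 -121.5   64. ] len 50.8 ends 453.8 504.7 bubble [ 492.2 -121.8   64. ] off -0.42 w 317.0 (329, 235, 15, 11)
vial [ 492.4 -121.    64. ] len 50.8 ends 453.8 504.7 bubble [ 492.2 -121.8   64. ] off -0.29 w 325.0 (329, 235, 15, 11)
knob ((334.34210205078125, 258.6853332519531), (12.139327049255371, 12.52866268157959), 84.09162139892578)
```

View pics/q3.png

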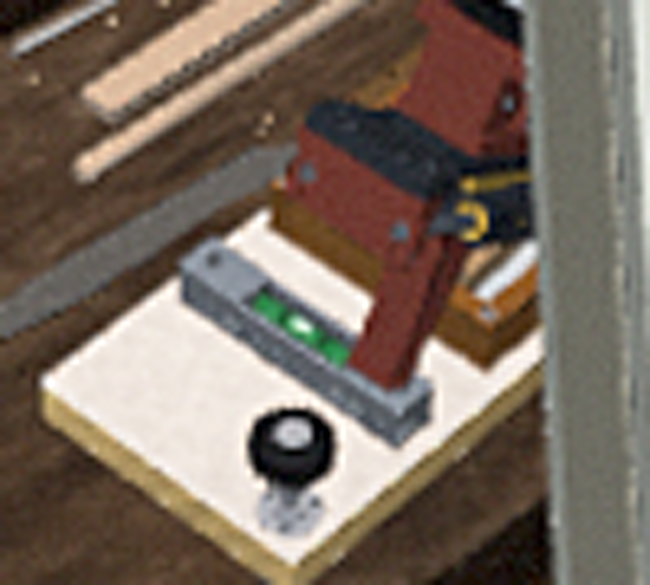

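The bubble stands in the middle of the vial with the near end pressed at about 11 N, and the board does not rock: the reading is about -0.4 mm pressed and -0.7 mm unpressed. Handing in.

```bash
python3 -c "
from workcell import ctrl
print(ctrl.close_job())"
```

```text
the job is handed in; nothing more can be done
None
```

The job is handed in: the level lies front to back on the bare strip, the levelling foot is screwed down about 2.1 mm so the board no longer rocks, and I finished pressing the level's near end at about 11 N with the bubble within about 0.5 mm of centre; no verdict was shown.

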